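# Sort the stacked stationery into its display trays

### The job

Take the stack of four goods on the shop counter apart and put each one flat on the floor of its own grey tray, the one made to its shape and size: the jar in the small round tray, the roll of tape in the larger round tray, the tin in the shorter rectangular tray and the carton in the longer one. Keep every piece the right way up all the time, and leave the stapler and the clip pot where they are.

Things in the scene. Friction and masses are not known exactly. Their poses are not given: they have to be found in the camera images.
- jar: Small round paint jar, white with a black screw cap, diameter 36 mm, height 48 mm. Loose; stands on top of the stack, on the roll of tape. Origin at the centre of its underside, z up.
- tape: Roll of brown tape lying flat: a ring of outer diameter 54 mm, hole 26 mm, height 25 mm. Loose; lies on the tin, under the jar (its rim shows around the jar). Origin on its axis at its underside, z up.
- tin: Flat bare-metal pencil tin, closed, 120 mm along its x axis, 56 mm along its y axis, 26 mm high. Loose; lies on the carton, under the tape, its long side along the carton's to within 6 degrees. Origin at the centre of its underside, z up.
- carton: Flat brown cardboard carton with a paper strip, 165 mm along its x axis, 66 mm along its y axis, 32 mm high. Loose; the bottom of the stack, lying on the counter. The stack stands at any of five places among the trays. Origin at the centre of its underside, z up.
- jar_tray: Small round grey tray for the jar, outer diameter 68 mm, inner diameter 60 mm. Fixed to the counter. Floor 4 mm thick, rim 4 mm thick and 10 mm high above the counter. Origin at the centre of its underside, on the counter, z up.
- tape_tray: Larger round grey tray for the roll of tape, outer diameter 86 mm, inner diameter 78 mm. Fixed to the counter. Floor 4 mm thick, rim 4 mm thick and 10 mm high above the counter. Origin at the centre of its underside, on the counter, z up.
- tin_tray: Shorter rectangular grey tray for the tin, outer 152 mm along its x axis by 88 mm along its y axis, inner 144 by 80 mm. Fixed to the counter. Floor 4 mm thick, rim 4 mm thick and 10 mm high above the counter. Origin at the centre of its underside, on the counter, z up.
- carton_tray: Longer rectangular grey tray for the carton, outer 197 mm along its x axis by 98 mm along its y axis, inner 189 by 90 mm. Fixed to the counter. Floor 4 mm thick, rim 4 mm thick and 10 mm high above the counter. Origin at the centre of its underside, on the counter, z up.
- stapler: Black desk stapler, 125 mm along its x axis, 34 mm wide, 44 mm high. Loose bystander: leave it. Origin at the centre of its underside.
- clip_pot: Small open white pot for clips, diameter 48 mm, height 42 mm. Loose bystander: leave it. Origin at the centre of its underside.

How it is judged:
By the outcome, as a careful person would: the job done as asked, in the order asked, and still so for the second after the job is handed in, with the robot touching nothing.
It also fails if it takes over 115 s, if anything falls off the work surface, if the arm or the gripper's body presses on something with over 40 N, if the wrist force passes 120 N, or if a joint passes its speed limit or range.

### The arm

A 7-joint arm with a two-finger parallel gripper is mounted at the origin on the work surface. World frame = base frame: x ahead of the robot, y to its left, z up, the work surface at z = 0. Lengths are in m, angles in rad, forces in N, time in s.
With the tool pointing down it reaches from about 0.425 to 0.875 m from the base axis. Payload 4.7 kg.
Tool frame: the origin (TCP) lies midway between the tips of the shut fingers; the grasp point (between the pads) lies behind it (env.grip_point_offset is the z of the grasp point in the tool frame, in m); z points along the fingers, y is the line along which they close (so a half turn about z gives the same grasp; the last joint's range is limited). The gripper opens to 85 mm and grips with 20 to 120 N. Pads are 22 mm wide; open, the fingers measure 114 mm over their backs; the gripper's body (76 mm by 85 mm) begins 54 mm behind the grasp point. The pads swing forward as they close: fully open they stand 13 mm farther back than shut.
Start: joints at [1.235, 0.321, -0.07, 1.45, 0.023, 1.371, -0.057], TCP at [0.223, -0.611, 0.231] pointing down, gripper open.
Joint ranges: [-2.86, 2.86], [-0.3, 2.09], [-1.38, 1.24], [0.06, 2.45], [-1.56, 4.7], [0.09, 2.05], [-2.69, 2.69]. Speed limits (rad/s): [2.57, 2.57, 3.14, 3.14, 3.14, 3.14, 3.14].

### API

Orientations are given as a unit quaternion [w, x, y, z].
In Python, from station import status, cams, job, env gives the robot as it stands.
- The arm moves only by the tool servo_tool, never from a script. Its arguments are lists of equal length, an entry for each row: "gripper": the opening, from 0 (shut) to 1 (fully open); "offset": the shift along the tool's x, y, z in units of 30 mm (1.0 is 30 mm), a list of three; "turn": the turn about the tool's z in units of 6 degrees (1.0 is 6 degrees). A call has 1 to 10 rows; each row shifts and turns the commanded pose from where the row before left it, along the tool's axes as they then stand; what a row does not reach is not made up. A row lasts 1/10 s, in which the tool goes at most 50 mm and 8.59 degrees, less where a joint would pass 70% of its speed; a pose out of reach is approached as far as the arm can. A call is refused whole if a number of a shift passes 1 or a number of a turn 1, either way. A call with a gripper value outside its range is refused whole. The fingers move at their own pace and stop on an object; the grip force is fixed at half the most. Time passes only in rows, so rows that do not move let the fingers close. It gives the time, the measured TCP pose, the force, the opening and the grip force at its end, in the units of the state.
- status.observe(): the state, without advancing time (a new reading comes with each control period).
- cams.grab_frame(name): name is "side" or "top"; returns a dict with "img" (480x640x3 uint8, red, green, blue), "depth" (480x640 float32, m along the optical axis (not along the pixel's ray), 0 where there is no reading), "fx", "fy", "cx", "cy" (pixels), "dist" ([k1, k2, p1, p2, k3] as OpenCV has them; the pictures are not rectified), "xyz" and "rotation" of the camera in the world. Camera axes: x right, y down, z forward; pixel columns grow to the right and rows downward; lengths in m; the calibration is good to about 2 mm. A picture is of the moment at which its call begins.
- job.close_job(): hands the job in; it is judged then, once.
The state is a dict: "time_s": time; "joint_pos": joint angles; "joint_velocities": joint speeds; "tau": joint torques, N m; "tool_pos": TCP position; "orientation": TCP orientation; "wrist_force": force on the tool from outside, world axes, zero at the start; "torque": the same for the moment, N m; "finger_gap": finger opening in m; "grip_force": force on a finger pad.
Only numpy, scipy, OpenCV 4.12 (cv2) and the standard library are available. Lean on these libraries where they do the work, as an engineer would, in place of code of your own. Each camera call takes 0.05 s, during which the arm holds its last target. There are 200 camera calls.

## Working session

There is one attempt and no reset: what is moved stays moved. The work goes in short steps, Python scripts to look and compute and a tool call to move; the robot and the scene stay as the last step left them, time stands still between calls to the robot, and variables do not carry over. Pictures are saved under pics/ and viewed, at most 14 in all, crops included, and the job is handed in when it is done.

Besides the shell and the picture viewer there is one more tool, called by a JSON object that holds its "op" and its "data". servo_tool: Moves the arm, as the interface text tells. Its arguments: {"type":"object","properties":{"gripper":{"type":"array"},"offset":{"type":"array"},"turn":{"type":"array"}},"required":["gripper","offset","turn"]}

```bash
mkdir -p pics; ls; cat > h.py <<'E'
import numpy as np, cv2
from station import status, cams, job, env
def grab(n,save=None):
    f=cams.grab_frame(n)
    if save: cv2.imwrite('pics/'+save,f['img'][:,:,::-1])
    return f
def K(f): return np.array([[f['fx'],0,f['cx']],[0,f['fy'],f['cy']],[0,0,1.]])
def Rm(f):
    R=np.array(f['rotation'],float)
    if R.size==4:
        from scipy.spatial.transform import Rotation
        w,x,y,z=R; R=Rotation.from_quat([x,y,z,w]).as_matrix()
    return R.reshape(3,3)
def cast(f,px,z):
    px=np.asarray(px,float).reshape(-1,1,2)
    u=cv2.undistortPoints(px,K(f),np.array(f['dist'],float)).reshape(-1,2)
    d=np.c_[u,np.ones(len(u))]@Rm(f).T
    o=np.array(f['xyz'],float)
    return o+d*((z-o[2])/d[:,2])[:,None]
def cloud(f):
    v,u=np.mgrid[0:480,0:640]
    p=np.stack([u,v],-1).reshape(-1,1,2).astype(float)
    n=cv2.undistortPoints(p,K(f),np.array(f['dist'],float)).reshape(-1,2)
    d=np.c_[n,np.ones(len(n))]*f['depth'].reshape(-1,1)
    P=d@Rm(f).T+np.array(f['xyz'],float)
    P[f['depth'].ravel()==0]=np.nan
    return P.reshape(480,640,3)
E
python3 - <<'E'
from h import *
s=status.observe(); print({k:np.round(v,3) for k,v in s.items()}, env.grip_point_offset)
for n in('top','side'):
    f=grab(n,n+'0.png'); print(n,f['xyz'],np.round(Rm(f),3).tolist(),f['fx'],f['dist'])
E
```

```text
pics
{'time_s': np.float64(0.0), 'joint_pos': array([ 1.235,  0.322, -0.07 ,  1.452,  0.023,  1.371, -0.057]), 'joint_velocities': array([ 0.001, -0.   ,  0.001, -0.001,  0.   ,  0.003, -0.   ]), 'tau': array([ 1.0000e-03, -4.9359e+01, -3.8100e-01, -3.1433e+01,  1.3000e-02,
        1.1000e-02, -0.0000e+00]), 'tool_pos': array([ 0.222, -0.61 ,  0.23 ]), 'orientation': array([-0.001,  0.985,  0.174, -0.   ]), 'wrist_force': array([ 0.132, -0.383,  0.335]), 'torque': array([-0.026, -0.035, -0.002]), 'grip_force': np.float64(0.0), 'finger_gap': np.float64(0.086)} -0.0187
top [ 0.36069455 -0.01116817  0.90237687] [[0.001, -0.985, 0.174], [-1.0, -0.0, 0.002], [-0.002, -0.174, -0.985]] 476.7864737690289 [-0.08423043  0.          0.          0.          0.        ]
side [0.42800808 0.96447807 0.76043927] [[-0.993, -0.071, 0.09], [-0.114, 0.586, -0.802], [0.004, -0.807, -0.59]] 618.8345749046864 [0.06130542 0.         0.         0.         0.        ]
```

View pics/top0.png

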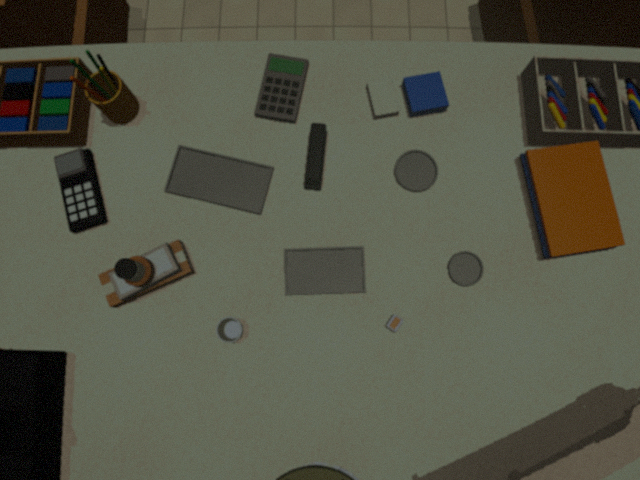

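View pics/side0.png

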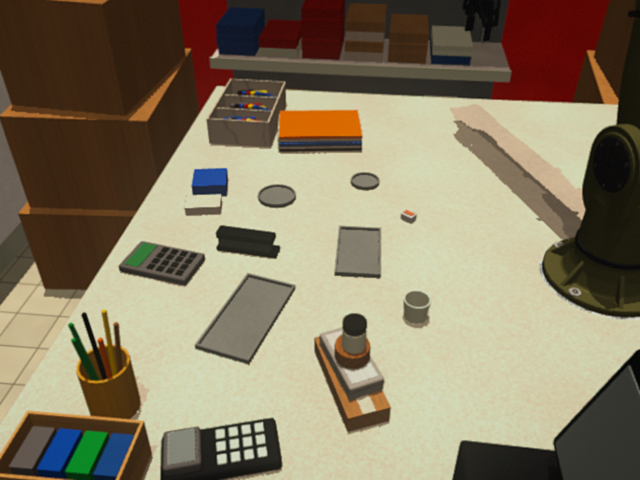

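The top view shows the stack at about (145,272) with the jar cap at (130,270). The trays are the carton's at (220,180), the tin's at (325,270), the tape's at (416,171) and the jar's at (465,268). The stapler is at (315,157) and the pot at (232,329).

```bash
python3 - <<'E'
from h import *
f=grab('top'); im=f['img'].astype(int)
P=cloud(f)
mx=im.max(2); mn=im.min(2)
g=np.median(im[250:290,300:350].reshape(-1,3),0); print('grey',g,'bg',im[350,500])
m=((abs(im-g).max(2)<22)).astype(np.uint8)
m=cv2.morphologyEx(m,cv2.MORPH_CLOSE,np.ones((5,5)))
for name,(c,r) in dict(jar=(465,268),tape=(416,171),tin=(325,270),carton=(220,180)).items():
    cs,_=cv2.findContours(m,cv2.RETR_EXTERNAL,cv2.CHAIN_APPROX_NONE)
    for k in cs:
        if cv2.pointPolygonTest(k,(c,r),False)>0:
            w=cast(f,k.reshape(-1,2),0.010)[:,:2].astype(np.float32)*1000
            print(name,cv2.minAreaRect(w), cv2.minEnclosingCircle(w))
# stack by depth heights
R=np.zeros((480,640),bool);R[225:320,80:205]=1
for n,lo,hi in(('carton',.027,.037),('tin',.053,.063),('tape',.078,.088),('jar',.12,.145)):
    q=R&(P[...,2]>lo)&(P[...,2]<hi); pts=P[q]
    w=pts[:,:2].astype(np.float32)*1000
    print(n,q.sum(),'z',np.median(pts[:,2]),cv2.minAreaRect(w),cv2.minEnclosingCircle(w))
fs=grab('side'); Ps=cloud(fs)
Rs=np.zeros((480,640),bool);Rs[300:440,305:400]=1
for n,lo,hi in(('carton',.027,.037),('tin',.053,.063),('tape',.078,.088),('jar',.12,.145)):
    q=Rs&(Ps[...,2]>lo)&(Ps[...,2]<hi); pts=Ps[q]
    w=pts[:,:2].astype(np.float32)*1000
    print('S',n,q.sum(),'z',np.median(pts[:,2]),cv2.minAreaRect(w),cv2.minEnclosingCircle(w))
print('table z',np.nanmedian(P[300:400,450:550,2]),np.nanstd(P[340:380,480:540,2]),np.nanmedian(Ps[250:300,440:500,2]))
c=cv2.resize(f['img'][225:320,80:245],None,fx=4,fy=4,interpolation=cv2.INTER_CUBIC); c=np.clip(c*1.8,0,255).astype(np.uint8)
cv2.imwrite('pics/c1.png',c[:,:,::-1])
cv2.imwrite('pics/c2.png',cv2.resize(fs['img'][300:440,290:410],None,fx=4,fy=4)[:,:,::-1])
E
```

```text
grey [74. 75. 66.] bg [100 104  91]
jar ((467.11016845703125, -281.6395263671875), (69.33084869384766, 72.54595184326172), 11.121889114379883) ((466.9897155761719, -281.93768310546875), 37.200218200683594)
tape ((660.5433349609375, -194.04310607910156), (87.7951431274414, 91.1312255859375), 69.74597930908203) ((660.5498046875, -193.32186889648438), 46.40297317504883)
tin ((464.0121765136719, -14.620506286621094), (92.48554992675781, 154.9765625), 2.0494933128356934) ((462.51434326171875, -15.109659194946289), 88.0361099243164)
carton ((643.3197021484375, 191.61465454101562), (203.3778076171875, 104.79283142089844), 76.37467956542969) ((643.5736083984375, 191.87387084960938), 112.14308166503906)
carton 911 z 0.03296960123625636 ((455.7262878417969, 319.5455322265625), (67.05085754394531, 166.51585388183594), 24.383317947387695) ((455.91143798828125, 319.95751953125), 88.38624572753906)
tin 1162 z 0.05906551709489194 ((456.44854736328125, 312.82373046875), (57.50106430053711, 120.70679473876953), 29.586830139160156) ((456.2391052246094, 311.99420166015625), 64.22752380371094)
tape 329 
[... 538 characters left out ...]
19.7257080078125), 88.69088745117188)
S tin 1251 z 0.05711085764625001 ((457.457275390625, 313.49700927734375), (57.19306182861328, 122.61195373535156), 28.763572692871094) ((456.34075927734375, 313.27655029296875), 65.78150939941406)
S tape 411 z 0.0824637485600942 ((455.6223449707031, 320.2149353027344), (45.239585876464844, 52.955657958984375), 83.10160064697266) ((455.10345458984375, 315.77349853515625), 27.221757888793945)
S jar 454 z 0.1300641790187118 ((452.9017639160156, 315.4312744140625), (35.01264572143555, 36.863040924072266), 8.094243049621582) ((453.17303466796875, 315.67364501953125), 18.87679672241211)
table z 0.0007371524032049881 0.001561536307479418 -0.00037479429853104484
```

View pics/c1.png

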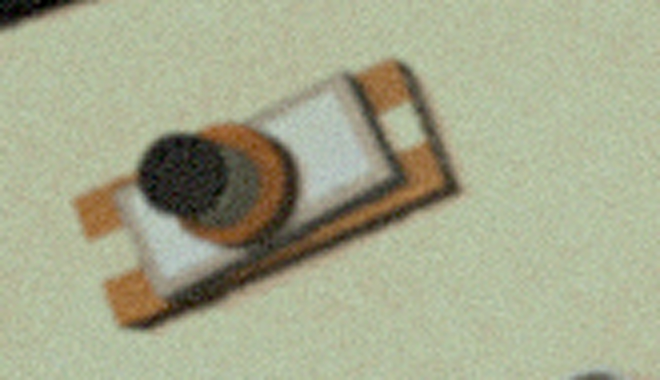

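View pics/c2.png

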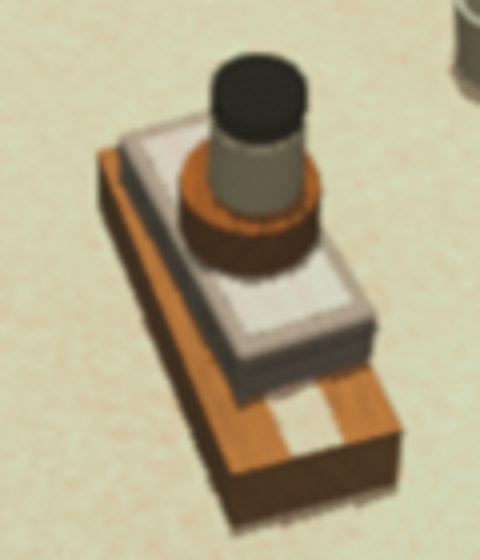

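All four objects and trays are measured. The stack centre is about (0.455, 0.316), with the tin's long axis at 119° and the carton's at 114°. First I swing round in an arc towards the stack.

{"op": "servo_tool", "data": {"gripper": [1, 1, 1, 1, 1, 1, 1, 1, 1, 1], "offset": [[1, -0.1, 0], [1, -0.1, 0], [1, -0.1, 0], [1, -0.1, 0], [1, -0.1, 0], [1, -0.1, 0], [1, -0.1, 0], [1, -0.1, 0], [1, -0.1, 0], [1, -0.1, 0]], "turn": [-0.47, -0.47, -0.47, -0.47, -0.47, -0.47, -0.47, -0.47, -0.47, -0.47]}}

```text
time_s: 1.2
tool_pos: [0.458, -0.4231, 0.2313]
orientation: [0.0, 0.912, 0.411, -0.0]
wrist_force: [-0.5, -1.6, -0.6]
finger_gap: 0.0854
grip_force: 0.0
```

{"op": "servo_tool", "data": {"gripper": [1, 1, 1, 1, 1, 1, 1, 1, 1, 1], "offset": [[1, -0.1, 0], [1, -0.1, 0], [1, -0.1, 0], [1, -0.1, 0], [1, -0.1, 0], [1, -0.1, 0], [1, -0.1, 0], [1, -0.1, 0], [1, -0.1, 0], [1, -0.1, 0]], "turn": [-0.47, -0.47, -0.47, -0.47, -0.47, -0.47, -0.47, -0.47, -0.47, -0.47]}}

```text
time_s: 2.2
tool_pos: [0.5753, -0.1486, 0.2313]
orientation: [0.0, 0.784, 0.62, -0.0]
wrist_force: [-0.1, 0.7, 0.0]
finger_gap: 0.0855
grip_force: 0.0
```

{"op": "servo_tool", "data": {"gripper": [1, 1, 1, 1, 1, 1, 1, 1, 1, 1], "offset": [[1, -0.1, 0], [1, -0.1, 0], [1, -0.1, 0], [1, -0.1, 0], [1, -0.1, 0], [1, -0.1, 0], [1, -0.1, 0], [1, -0.1, 0], [1, -0.1, 0], [1, -0.1, 0]], "turn": [-0.47, -0.47, -0.47, -0.47, -0.47, -0.47, -0.47, -0.47, -0.47, -0.47]}}

```text
time_s: 3.2
tool_pos: [0.5489, 0.1487, 0.2313]
orientation: [0.0, 0.61, 0.793, -0.0]
wrist_force: [-0.2, 0.8, -1.1]
finger_gap: 0.0853
grip_force: 0.0
```

```bash
cat >> h.py <<'E'
T=dict(jar=(.453,.316),tape=(.4545,.315),tin=(.457,.313),carton=(.4555,.3195),jar_tray=(.467,-.2818),tape_tray=(.6605,-.1937),tin_tray=(.464,-.0146),carton_tray=(.6433,.1916))
def go(xy,z,th=None):
    "turn units first, then shift units at the new yaw"
    if isinstance(xy,str): xy=T[xy]
    s=status.observe(); q=s['orientation']; p=s['tool_pos']
    t0=2*np.degrees(np.arctan2(q[2],q[1])); th=t0 if th is None else th
    t=np.radians(th); d=np.r_[xy,z]-p
    print('yaw',round(t0,2),'turn',round(((t0-th+90)%180-90)/6,3),'shift',np.round([d@[np.cos(t),np.sin(t),0],d@[np.sin(t),-np.cos(t),0],-d[2]],4)/.03,'tilt',np.round(q,4), 'gap',s['finger_gap'],'F',np.round(s['wrist_force'],1))
E
python3 -c "
from h import *
go('jar',.2,119.2)"
```

```text
yaw 104.88 turn -2.387 shift [ 6.42666667 -0.07        1.04333333] tilt [ 1.000e-04  6.096e-01  7.927e-01 -0.000e+00] gap 0.08530227054584454 F [-0.2  0.8 -1.1]
```

{"op": "servo_tool", "data": {"gripper": [1, 1, 1, 1, 1, 1, 1, 1, 1, 1], "offset": [[0, 0, 0], [0, 0, 0], [0, 0, 0], [1, 0, 0], [1, 0, 0], [1, 0, 0], [1, 0, 0.2], [1, 0, 0.3], [1, 0, 0.4], [0.43, -0.07, 0.14]], "turn": [-0.8, -0.8, -0.79, 0, 0, 0, 0, 0, 0, 0]}}

```text
time_s: 4.2
tool_pos: [0.4511, 0.3175, 0.1993]
orientation: [-0.001, 0.505, 0.863, -0.0]
wrist_force: [-0.8, 0.9, 0.6]
finger_gap: 0.0856
grip_force: 0.0
```

{"op": "servo_tool", "data": {"gripper": [1, 1, 1], "offset": [[0, 0, 0], [0, 0, 0], [0, 0, 0]], "turn": [0, 0, 0]}}

```text
time_s: 4.5
tool_pos: [0.4559, 0.3126, 0.2005]
orientation: [0.001, 0.509, 0.861, 0.0]
wrist_force: [0.9, -1.2, -0.6]
finger_gap: 0.0851
grip_force: 0.0
```

```bash
python3 -c "
from h import *
go('jar',.099,119.2)"
```

```text
yaw 118.83 turn -0.062 shift [ 0.14666667 -0.02666667  3.38333333] tilt [6.000e-04 5.088e-01 8.609e-01 0.000e+00] gap 0.08507271753198789 F [ 0.9 -1.2 -0.6]
```

{"op": "servo_tool", "data": {"gripper": [1, 1, 1, 1, 1, 1, 1, 1, 1, 1], "offset": [[0.05, 0, 0.4], [0.05, 0, 0.5], [0, 0, 0.6], [0, 0, 0.6], [0, 0, 0.5], [0, 0, 0.4], [0, 0, 0.25], [0, 0, 0.13], [0, 0, 0], [0, 0, 0]], "turn": [0, 0, 0, 0, 0, 0, 0, 0, 0, 0]}}

```text
time_s: 5.5
tool_pos: [0.4533, 0.3171, 0.0992]
orientation: [0.0, 0.508, 0.862, 0.0]
wrist_force: [-0.5, 0.5, -0.5]
finger_gap: 0.0851
grip_force: 0.0
```

```bash
python3 -c "
from h import *
go('jar',.099,119.2)"
```

```text
yaw 118.99 turn -0.035 shift [-0.02666667 -0.02666667  0.00666667] tilt [3.000e-04 5.076e-01 8.616e-01 5.000e-04] gap 0.08505706409630805 F [-0.5  0.5 -0.5]
```

{"op": "servo_tool", "data": {"gripper": [0.2, 0.2, 0.2, 0.2, 0.2, 0.2, 0.2, 0.2, 0.2, 0.2], "offset": [[0, 0, 0], [0, 0, 0], [0, 0, 0], [0, 0, 0], [0, 0, 0], [0, 0, 0], [0, 0, 0], [0, 0, 0], [0, 0, -0.1], [0, 0, -0.2]], "turn": [0, 0, 0, 0, 0, 0, 0, 0, 0, 0]}}

```text
time_s: 6.5
tool_pos: [0.4522, 0.3162, 0.1069]
orientation: [-0.001, 0.508, 0.862, -0.001]
wrist_force: [0.5, -0.1, -1.6]
finger_gap: 0.0344
grip_force: 59.7
```

```bash
python3 -c "
from h import *
go('jar_tray',.15)
f=grab('side');c=f['img'][250:440,290:420];cv2.imwrite('pics/s1.png',cv2.resize(c,None,fx=3,fy=3)[:,:,::-1])"
```

```text
yaw 118.99 turn 0.0 shift [-17.67333333  -9.23        -1.43666667] tilt [-5.000e-04  5.076e-01  8.616e-01 -9.000e-04] gap 0.03437263735099056 F [ 0.5 -0.1 -1.6]
```

View pics/s1.png

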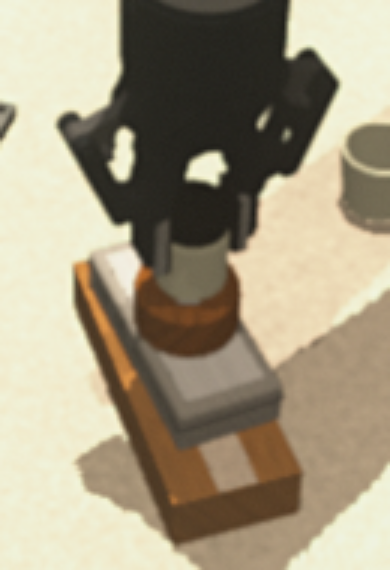

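The jar is gripped upright, with the fingertips clear of the tape rim. I lift it and carry it to its tray.

{"op": "servo_tool", "data": {"gripper": [0.2, 0.2, 0.2, 0.2, 0.2, 0.2, 0.2, 0.2, 0.2, 0.2], "offset": [[0, 0, -0.4], [0, 0, -0.5], [0, 0, -0.5], [-0.27, -0.13, -0.3], [-0.5, -0.3, 0], [-0.8, -0.4, 0], [-0.8, -0.4, 0], [-0.8, -0.4, 0], [-0.8, -0.4, 0], [-0.8, -0.4, 0]], "turn": [0, 0, 0, 0, 0, 0, 0, 0, 0, 0]}}

```text
time_s: 7.55
tool_pos: [0.4585, 0.1545, 0.1594]
orientation: [0.001, 0.508, 0.861, -0.0]
wrist_force: [-0.2, -0.4, 0.0]
finger_gap: 0.0345
grip_force: 59.8
```

{"op": "servo_tool", "data": {"gripper": [0.2, 0.2, 0.2, 0.2, 0.2, 0.2, 0.2, 0.2, 0.2, 0.2], "offset": [[-0.8, -0.4, 0], [-0.8, -0.4, 0], [-0.8, -0.4, 0], [-0.8, -0.4, 0], [-0.8, -0.4, 0], [-0.8, -0.4, 0], [-0.8, -0.4, 0], [-0.8, -0.4, 0], [-0.8, -0.4, 0], [-0.8, -0.4, 0]], "turn": [0, 0, 0, 0, 0, 0, 0, 0, 0, 0]}}

```text
time_s: 8.55
tool_pos: [0.4695, -0.1134, 0.1596]
orientation: [0.001, 0.508, 0.861, -0.0]
wrist_force: [-1.2, -0.3, -1.7]
finger_gap: 0.0346
grip_force: 59.8
```

{"op": "servo_tool", "data": {"gripper": [0.2, 0.2, 0.2, 0.2, 0.2, 0.2, 0.2, 0.2, 0.2, 0.2], "offset": [[-0.8, -0.5, 0], [-0.8, -0.5, 0], [-0.8, -0.5, 0], [-0.8, -0.5, 0], [-0.6, -0.4, 0], [-0.4, -0.2, 0], [-0.2, -0.1, 0], [0, 0, 0], [0, 0, 0], [0, 0, 0]], "turn": [0, 0, 0, 0, 0, 0, 0, 0, 0, 0]}}

```text
time_s: 9.55
tool_pos: [0.4633, -0.2652, 0.1588]
orientation: [-0.0, 0.507, 0.862, 0.0]
wrist_force: [-0.0, -0.1, -0.9]
finger_gap: 0.0349
grip_force: 59.8
```

```bash
python3 -c "
from h import *
go('jar_tray',.021)"
```

```text
yaw 119.1 turn 0.0 shift [-0.54333333 -0.16        4.59333333] tilt [-1.000e-04  5.068e-01  8.621e-01  1.000e-04] gap 0.034877660488630356 F [-0.  -0.1 -0.9]
```

{"op": "servo_tool", "data": {"gripper": [0.2, 0.2, 0.2, 0.2, 0.2, 0.2, 0.2, 0.2, 0.2, 0.2], "offset": [[-0.3, -0.1, 0.3], [-0.25, -0.06, 0.5], [0, 0, 0.6], [0, 0, 0.6], [0, 0, 0.6], [0, 0, 0.5], [0, 0, 0.4], [0, 0, 0.3], [0, 0, 0.2], [0, 0, 0]], "turn": [0, 0, 0, 0, 0, 0, 0, 0, 0, 0]}}

```text
time_s: 10.55
tool_pos: [0.4664, -0.2832, 0.038]
orientation: [-0.001, 0.508, 0.862, 0.0]
wrist_force: [0.4, -0.0, -1.1]
finger_gap: 0.0346
grip_force: 59.8
```

```bash
python3 -c "
from h import *
go('jar_tray',.021)
f=grab('side');c=f['img'][100:220,320:420];cv2.imwrite('pics/s2.png',cv2.resize(c,None,fx=4,fy=4)[:,:,::-1])"
```

```text
yaw 118.99 turn 0.0 shift [0.03       0.04       0.56666667] tilt [-5.000e-04  5.076e-01  8.616e-01  0.000e+00] gap 0.03462005312545297 F [ 0.4 -0.  -1.1]
```

View pics/s2.png

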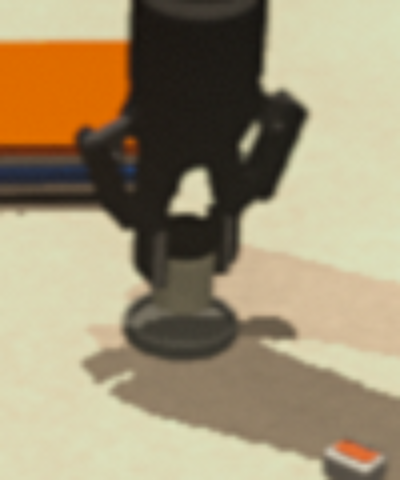

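The jar is over its tray, centred. I lower it and look at the force.

{"op": "servo_tool", "data": {"gripper": [0.2, 0.2, 0.2, 0.2, 0.2, 0.2], "offset": [[0, 0, 0.2], [0, 0, 0.15], [0, 0, 0.1], [0, 0, 0.1], [0, 0, 0.02], [0, 0, 0]], "turn": [0, 0, 0, 0, 0, 0]}}

```text
time_s: 11.2
tool_pos: [0.4666, -0.2833, 0.0215]
orientation: [-0.0, 0.508, 0.862, -0.0]
wrist_force: [-0.4, -0.0, -1.0]
finger_gap: 0.0346
grip_force: 59.8
```

{"op": "servo_tool", "data": {"gripper": [0.2, 0.2, 0.2], "offset": [[0, 0, 0.03], [0, 0, 0.03], [0, 0, 0]], "turn": [0, 0, 0]}}

```text
time_s: 11.5
tool_pos: [0.4669, -0.2835, 0.0202]
orientation: [0.0, 0.508, 0.862, -0.0]
wrist_force: [-0.2, -0.1, 1.5]
finger_gap: 0.0347
grip_force: 60.1
```

Contact: the vertical force rose from -1.0 to +1.5 N. I release, lift and go back to the stack.

{"op": "servo_tool", "data": {"gripper": [0.5, 0.6, 0.8, 1, 1, 1, 1, 1, 1, 1], "offset": [[0, 0, 0], [0, 0, 0], [0, 0, 0], [0, 0, 0], [0, 0, 0], [0, 0, -0.3], [0, 0, -0.6], [0, 0, -0.8], [0, 0, -0.8], [0, 0, -0.8]], "turn": [0, 0, 0, 0, 0, 0, 0, 0, 0, 0]}}

```text
time_s: 12.5
tool_pos: [0.4668, -0.2833, 0.1204]
orientation: [0.0, 0.508, 0.862, -0.0]
wrist_force: [0.0, -0.1, -0.7]
finger_gap: 0.085
grip_force: 0.0
```

{"op": "servo_tool", "data": {"gripper": [1, 1, 1, 1, 1, 1, 1, 1, 1, 1], "offset": [[0, 0, -0.7], [0.5, 0.3, -0.3], [0.8, 0.4, 0], [0.8, 0.4, 0], [0.8, 0.4, 0], [0.8, 0.4, 0], [0.8, 0.4, 0], [0.8, 0.4, 0], [0.8, 0.4, 0], [0.8, 0.4, 0]], "turn": [0, 0, 0, 0, 0, 0, 0, 0, 0, 0]}}

```text
time_s: 13.5
tool_pos: [0.4572, -0.0489, 0.1484]
orientation: [-0.0, 0.507, 0.862, -0.0]
wrist_force: [-0.4, -0.2, -0.0]
finger_gap: 0.0855
grip_force: 0.0
```

{"op": "servo_tool", "data": {"gripper": [1, 1, 1, 1, 1, 1, 1, 1, 1, 1], "offset": [[0.8, 0.4, 0], [0.8, 0.4, 0], [0.8, 0.5, 0], [0.8, 0.4, 0], [0.8, 0.4, 0], [0.8, 0.4, 0], [0.8, 0.5, 0], [0.8, 0.5, 0], [0.8, 0.5, 0], [0.8, 0.5, 0]], "turn": [0, 0, 0, 0, 0, 0, 0, 0, 0, 0]}}

```text
time_s: 14.5
tool_pos: [0.4585, 0.2259, 0.1485]
orientation: [-0.0, 0.507, 0.862, -0.0]
wrist_force: [-0.3, -0.1, -0.2]
finger_gap: 0.085
grip_force: 0.0
```

```bash
python3 -c "
from h import *
go('tape',.064,119.2)
f=grab('top');P=cloud(f)
R=np.zeros((480,640),bool);R[225:320,80:205]=1
for n,lo,hi in(('tape',.078,.088),):
    q=R&(P[...,2]>lo)&(P[...,2]<hi); w=P[q][:,:2].astype(np.float32)*1000; print(len(w),cv2.minEnclosingCircle(w) if len(w) else 0)
fs=grab('side');P=cloud(fs)
R=np.zeros((480,640),bool);R[300:440,305:400]=1
q=R&(P[...,2]>.077)&(P[...,2]<.087); w=P[q][:,:2].astype(np.float32)*1000; print(len(w),cv2.minEnclosingCircle(w))
R[:]=0;R[130:200,330:390]=1
q=R&(P[...,2]>.045)&(P[...,2]<.057); w=P[q]*1000; print('jar',len(w),cv2.minEnclosingCircle(w[:,:2].astype(np.float32)),np.median(w[:,2]))
"
```

```text
yaw 119.04 turn -0.026 shift [2.66       1.33333333 2.81666667] tilt [-1.000e-04  5.072e-01  8.618e-01 -5.000e-04] gap 0.08500200726190374 F [-0.3 -0.1 -0.2]
98 ((441.3338317871094, 307.92669677734375), 16.04010772705078)
676 ((454.0121765136719, 315.0570373535156), 28.132312774658203)
jar 10 ((558.6402587890625, -437.033447265625), 16.704605102539062) 45.773114200176494
```

{"op": "servo_tool", "data": {"gripper": [1, 1, 1, 1, 1, 1, 1, 1, 1, 1], "offset": [[0.8, 0.4, 0], [0.7, 0.3, 0], [0.5, 0.2, 0], [0.3, 0.2, 0], [0.15, 0.1, 0.2], [0, 0, 0.4], [0, 0, 0.4], [0, 0, 0.3], [0, 0, 0], [0, 0, 0]], "turn": [0, 0, 0, 0, 0, 0, 0, 0, 0, 0]}}

```text
time_s: 15.6
tool_pos: [0.4559, 0.3052, 0.1094]
orientation: [-0.0, 0.508, 0.861, -0.0]
wrist_force: [0.6, 1.2, 1.0]
finger_gap: 0.0855
grip_force: 0.0
```

```bash
python3 -c "
from h import *
go('tape',.064,119.2)"
```

```text
yaw 118.95 turn -0.042 shift [0.30666667 0.12       1.51333333] tilt [-2.000e-04  5.079e-01  8.614e-01 -4.000e-04] gap 0.08550867881201633 F [0.6 1.2 1. ]
```

{"op": "servo_tool", "data": {"gripper": [1, 1, 1, 1, 1, 1, 1, 1, 1, 1], "offset": [[0.15, 0.06, 0], [0.15, 0.06, 0.1], [0, 0, 0.2], [0, 0, 0.3], [0, 0, 0.3], [0, 0, 0.3], [0, 0, 0.2], [0, 0, 0.1], [0, 0, 0], [0, 0, 0]], "turn": [-0.04, 0, 0, 0, 0, 0, 0, 0, 0, 0]}}

```text
time_s: 16.6
tool_pos: [0.4549, 0.3155, 0.065]
orientation: [0.0, 0.506, 0.863, 0.0]
wrist_force: [-0.2, -0.1, 0.0]
finger_gap: 0.0852
grip_force: 0.0
```

```bash
python3 -c "
from h import *
go('tape',.064,119.2)"
```

```text
yaw 119.23 turn 0.005 shift [-0.00666667 -0.01666667  0.03333333] tilt [1.000e-04 5.058e-01 8.626e-01 2.000e-04] gap 0.0851763788799981 F [-0.2 -0.1  0. ]
```

{"op": "servo_tool", "data": {"gripper": [0.4, 0.4, 0.4, 0.4, 0.4, 0.4, 0.4, 0.4, 0.4, 0.4], "offset": [[0, 0, 0], [0, 0, 0], [0, 0, 0], [0, 0, 0], [0, 0, 0], [0, 0, 0], [0, 0, -0.1], [0, 0, -0.3], [0, 0, -0.3], [0, 0, 0]], "turn": [0, 0, 0, 0, 0, 0, 0, 0, 0, 0]}}

```text
time_s: 17.6
tool_pos: [0.4555, 0.316, 0.0874]
orientation: [0.001, 0.506, 0.863, 0.001]
wrist_force: [0.6, -0.2, -0.2]
finger_gap: 0.0511
grip_force: 62.6
```

```bash
python3 -c "
from h import *
go('tape_tray',.1)
f=grab('side');c=f['img'][250:440,290:420];cv2.imwrite('pics/s3.png',cv2.resize(c,None,fx=3,fy=3)[:,:,::-1])"
```

```text
yaw 119.22 turn 0.0 shift [-18.16333333  -2.33333333  -0.42      ] tilt [7.000e-04 5.059e-01 8.626e-01 1.100e-03] gap 0.05114914681298468 F [ 0.6 -0.2 -0.2]
```

View pics/s3.png

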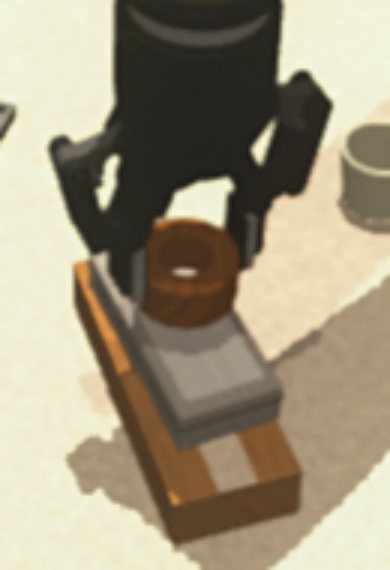

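The tape is held level and the tin and carton look undisturbed. I carry it to the larger round tray.

{"op": "servo_tool", "data": {"gripper": [0.4, 0.4, 0.4, 0.4, 0.4, 0.4, 0.4, 0.4, 0.4, 0.4], "offset": [[0, 0, -0.3], [0, 0, -0.5], [0, 0, -0.5], [-0.3, 0, -0.2], [-0.6, -0.1, 0], [-0.8, -0.1, 0], [-0.8, -0.1, 0], [-0.8, -0.1, 0], [-0.8, -0.1, 0], [-0.8, -0.1, 0]], "turn": [0, 0, 0, 0, 0, 0, 0, 0, 0, 0]}}

```text
time_s: 18.65
tool_pos: [0.5115, 0.1765, 0.1314]
orientation: [0.0, 0.506, 0.862, -0.0]
wrist_force: [0.5, 1.0, -0.7]
finger_gap: 0.0512
grip_force: 62.6
```

{"op": "servo_tool", "data": {"gripper": [0.4, 0.4, 0.4, 0.4, 0.4, 0.4, 0.4, 0.4, 0.4, 0.4], "offset": [[-0.8, -0.1, 0], [-0.8, -0.1, 0], [-0.8, -0.1, 0], [-0.8, -0.1, 0], [-0.8, -0.1, 0], [-0.8, -0.1, 0], [-0.8, -0.1, 0], [-0.8, -0.1, 0], [-0.8, -0.1, 0], [-0.8, -0.1, 0]], "turn": [0, 0, 0, 0, 0, 0, 0, 0, 0, 0]}}

```text
time_s: 19.65
tool_pos: [0.6021, -0.0478, 0.1313]
orientation: [0.0, 0.506, 0.862, -0.0]
wrist_force: [-0.2, 0.3, -1.3]
finger_gap: 0.051
grip_force: 62.6
```

{"op": "servo_tool", "data": {"gripper": [0.4, 0.4, 0.4, 0.4, 0.4, 0.4, 0.4, 0.4, 0.4, 0.4], "offset": [[-0.8, -0.2, 0], [-0.8, -0.2, 0], [-0.8, -0.1, 0], [-0.8, -0.1, 0], [-0.7, 0, 0], [-0.5, 0, 0], [-0.3, 0, 0], [-0.1, 0, 0], [0, 0, 0], [0, 0, 0]], "turn": [0, 0, 0, 0, 0, 0, 0, 0, 0, 0]}}

```text
time_s: 20.65
tool_pos: [0.6562, -0.1789, 0.1309]
orientation: [-0.0, 0.505, 0.863, 0.0]
wrist_force: [0.6, 0.2, -1.1]
finger_gap: 0.0516
grip_force: 62.6
```

```bash
python3 -c "
from h import *
go('tape_tray',.02)"
```

```text
yaw 119.31 turn 0.0 shift [-0.5        -0.11666667  3.69666667] tilt [-3.000e-04  5.052e-01  8.630e-01  2.000e-04] gap 0.051559645389348485 F [ 0.6  0.2 -1.1]
```

{"op": "servo_tool", "data": {"gripper": [0.4, 0.4, 0.4, 0.4, 0.4, 0.4, 0.4, 0.4, 0.4, 0.4], "offset": [[-0.3, -0.06, 0.2], [-0.2, -0.06, 0.4], [0, 0, 0.6], [0, 0, 0.6], [0, 0, 0.6], [0, 0, 0.5], [0, 0, 0.4], [0, 0, 0.3], [0, 0, 0.1], [0, 0, 0]], "turn": [0, 0, 0, 0, 0, 0, 0, 0, 0, 0]}}

```text
time_s: 21.65
tool_pos: [0.6606, -0.1951, 0.0196]
orientation: [-0.0, 0.506, 0.863, -0.0]
wrist_force: [0.6, -0.7, -1.4]
finger_gap: 0.0507
grip_force: 62.6
```

```bash
python3 -c "
from h import *
go('tape_tray',.0115)"
```

```text
yaw 119.23 turn 0.0 shift [0.04 0.02 0.27] tilt [-1.000e-04  5.058e-01  8.626e-01 -0.000e+00] gap 0.05068283809172635 F [ 0.6 -0.7 -1.4]
```

{"op": "servo_tool", "data": {"gripper": [0.4, 0.4, 0.4, 0.4], "offset": [[0, 0, 0.1], [0, 0, 0.1], [0, 0, 0.07], [0, 0, 0]], "turn": [0, 0, 0, 0]}}

```text
time_s: 22.05
tool_pos: [0.6606, -0.1953, 0.0119]
orientation: [0.0, 0.506, 0.863, -0.0]
wrist_force: [0.6, 0.8, -1.5]
finger_gap: 0.051
grip_force: 62.7
```

{"op": "servo_tool", "data": {"gripper": [0.4, 0.4], "offset": [[0, 0, 0.03], [0, 0, 0]], "turn": [0, 0]}}

```text
time_s: 22.25
tool_pos: [0.6607, -0.1952, 0.0118]
orientation: [0.0, 0.506, 0.863, -0.0]
wrist_force: [-2.3, 1.1, 4.7]
finger_gap: 0.051
grip_force: 63.2
```

Contact again (+4.7 N). I release, lift and check both placed pieces.

{"op": "servo_tool", "data": {"gripper": [0.7, 0.8, 0.9, 1, 1, 1, 1, 1, 1, 1], "offset": [[0, 0, 0], [0, 0, 0], [0, 0, 0], [0, 0, 0], [0, 0, -0.3], [0, 0, -0.6], [0, 0, -0.8], [0, 0, -0.8], [0, 0, -0.8], [0, 0, -0.3]], "turn": [0, 0, 0, 0, 0, 0, 0, 0, 0, 0]}}

```text
time_s: 23.25
tool_pos: [0.6627, -0.1953, 0.1237]
orientation: [0.003, 0.506, 0.863, 0.001]
wrist_force: [0.2, 0.6, 0.3]
finger_gap: 0.0853
grip_force: 0.0
```

{"op": "servo_tool", "data": {"gripper": [1, 1, 1, 1, 1, 1, 1, 1, 1, 1], "offset": [[0.4, 0, 0], [0.8, 0.1, 0], [0.8, 0.1, 0], [0.8, 0.1, 0], [0.8, 0.1, 0], [0.8, 0.1, 0], [0.8, 0.1, 0], [0.8, 0.1, 0], [0.8, 0.1, 0], [0.8, 0.1, 0]], "turn": [0, 0, 0, 0, 0, 0, 0, 0, 0, 0]}}

```text
time_s: 24.25
tool_pos: [0.5706, 0.0185, 0.1174]
orientation: [-0.001, 0.506, 0.863, -0.001]
wrist_force: [0.2, -0.5, -0.4]
finger_gap: 0.0854
grip_force: 0.0
```

```bash
python3 -c "
from h import *
go('tin',.1,119.2)
fs=grab('side');P=cloud(fs)
c=fs['img'][130:230,210:410];cv2.imwrite('pics/s4.png',cv2.resize(c,None,fx=4,fy=4)[:,:,::-1])
R=np.zeros((480,640),bool);R[300:440,305:400]=1
for n,lo,hi in(('carton',.027,.037),('tin',.053,.063)):
    q=R&(P[...,2]>lo)&(P[...,2]<hi); w=P[q][:,:2].astype(np.float32)*1000; print(n,len(w),cv2.minAreaRect(w))
"
```

```text
yaw 119.26 turn 0.01 shift [10.41666667  1.48333333  0.58      ] tilt [-1.100e-03  5.056e-01  8.628e-01 -6.000e-04] gap 0.08539967140731593 F [ 0.2 -0.5 -0.4]
carton 1401 ((455.561279296875, 319.833740234375), (68.13871002197266, 168.39720153808594), 24.150754928588867)
tin 2248 ((457.3747253417969, 313.2791442871094), (57.274105072021484, 123.42800903320312), 28.4869327545166)
```

View pics/s4.png

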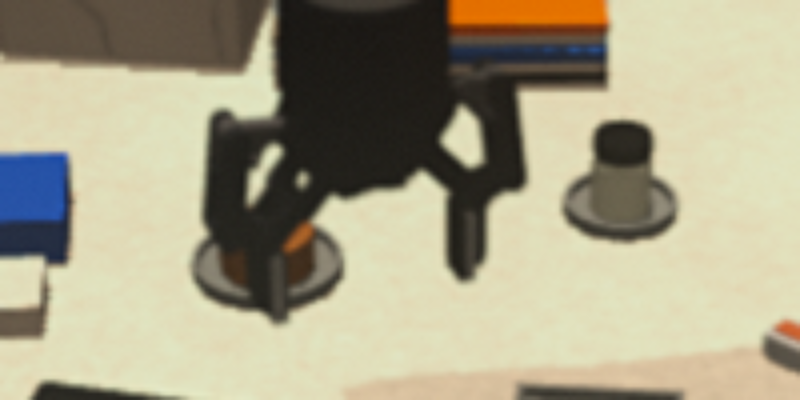

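Jar and tape both stand properly in their trays, near (620,190) and (270,265) in the crop. The tin hasn't moved, so I go to it.

{"op": "servo_tool", "data": {"gripper": [1, 1, 1, 1, 1, 1, 1, 1, 1, 1], "offset": [[0.8, 0.1, 0], [0.8, 0.1, 0], [0.8, 0.1, 0], [0.8, 0.1, 0], [0.8, 0.1, 0], [0.8, 0.1, 0], [0.8, 0.1, 0], [0.8, 0.1, 0], [0.8, 0.1, 0], [0.8, 0.1, 0]], "turn": [0, 0, 0, 0, 0, 0, 0, 0, 0, 0]}}

```text
time_s: 25.3
tool_pos: [0.4799, 0.2416, 0.1176]
orientation: [-0.001, 0.506, 0.863, -0.001]
wrist_force: [-0.3, -0.5, -0.2]
finger_gap: 0.0852
grip_force: 0.0
```

{"op": "servo_tool", "data": {"gripper": [1, 1, 1, 1, 1, 1, 1, 1], "offset": [[0.8, 0.1, 0], [0.6, 0.1, 0], [0.5, 0.1, 0.1], [0.3, 0.1, 0.2], [0.1, 0, 0.2], [0, 0, 0.1], [0, 0, 0], [0, 0, 0]], "turn": [0, 0, 0, 0, 0, 0, 0, 0]}}

```text
time_s: 26.1
tool_pos: [0.4589, 0.3062, 0.1005]
orientation: [0.0, 0.506, 0.862, -0.0]
wrist_force: [0.7, 0.1, -0.2]
finger_gap: 0.0854
grip_force: 0.0
```

```bash
python3 -c "
from h import *
go('tin',.038,119)"
```

```text
yaw 119.15 turn 0.024 shift [0.22666667 0.05333333 2.08333333] tilt [ 1.000e-04  5.064e-01  8.623e-01 -3.000e-04] gap 0.08540494278502718 F [ 0.7  0.1 -0.2]
```

{"op": "servo_tool", "data": {"gripper": [1, 1, 1, 1, 1, 1, 1, 1, 1, 1], "offset": [[0.1, 0.05, 0.1], [0.1, 0, 0.2], [0, 0, 0.4], [0, 0, 0.4], [0, 0, 0.4], [0, 0, 0.3], [0, 0, 0.2], [0, 0, 0.08], [0, 0, 0], [0, 0, 0]], "turn": [0, 0, 0, 0, 0, 0, 0, 0, 0, 0]}}

```text
time_s: 27.1
tool_pos: [0.4572, 0.3134, 0.0387]
orientation: [0.0, 0.506, 0.863, 0.0]
wrist_force: [-0.1, 0.0, 0.3]
finger_gap: 0.0854
grip_force: 0.0
```

```bash
python3 -c "
from h import *
go('tin',.038,119)"
```

```text
yaw 119.23 turn 0.038 shift [-0.00666667 -0.01333333  0.02333333] tilt [2.000e-04 5.058e-01 8.626e-01 3.000e-04] gap 0.08538621212554154 F [-0.1  0.   0.3]
```

{"op": "servo_tool", "data": {"gripper": [0.4, 0.4, 0.4, 0.4, 0.4, 0.4, 0.4, 0.4, 0.4, 0.4], "offset": [[0, 0, 0], [0, 0, 0], [0, 0, 0], [0, 0, 0], [0, 0, 0], [0, 0, 0], [0, 0, -0.1], [0, 0, -0.3], [0, 0, -0.3], [0, 0, 0]], "turn": [0, 0, 0, 0, 0, 0, 0, 0, 0, 0]}}

```text
time_s: 28.1
tool_pos: [0.4578, 0.3138, 0.0609]
orientation: [0.001, 0.506, 0.863, 0.001]
wrist_force: [0.5, -1.3, -1.3]
finger_gap: 0.0544
grip_force: 65.1
```

```bash
python3 -c "
from h import *
go('tin_tray',.12,92)
f=grab('side');c=f['img'][250:440,290:420];cv2.imwrite('pics/s5.png',cv2.resize(c,None,fx=3,fy=3)[:,:,::-1])"
```

```text
yaw 119.22 turn 4.537 shift [-10.94666667  -0.17333333  -1.97      ] tilt [7.000e-04 5.059e-01 8.626e-01 1.100e-03] gap 0.05444988871493845 F [ 0.5 -1.3 -1.3]
```

View pics/s5.png

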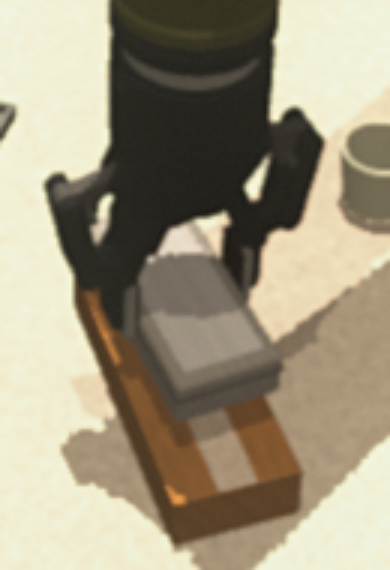

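The tin is gripped level. I lift it, turn it and carry it to the shorter tray.

{"op": "servo_tool", "data": {"gripper": [0.4, 0.4, 0.4, 0.4, 0.4, 0.4, 0.4, 0.4, 0.4, 0.4], "offset": [[0, 0, -0.3], [0, 0, -0.5], [0, 0, -0.5], [0, 0, -0.5], [0, 0, -0.2], [0, 0, 0], [0, 0, 0], [0, 0, 0], [0, 0, 0], [0, 0, 0]], "turn": [0, 0, 0, 0.4, 0.7, 0.8, 0.8, 0.8, 0.7, 0.34]}}

```text
time_s: 29.15
tool_pos: [0.4572, 0.3135, 0.1207]
orientation: [0.0, 0.696, 0.718, 0.001]
wrist_force: [0.1, -0.1, -2.3]
finger_gap: 0.0545
grip_force: 65.0
```

{"op": "servo_tool", "data": {"gripper": [0.4, 0.4, 0.4, 0.4, 0.4, 0.4, 0.4, 0.4, 0.4, 0.4], "offset": [[-0.4, 0, 0], [-0.8, 0, 0], [-0.8, 0, 0], [-0.8, 0, 0], [-0.8, 0, 0], [-0.8, 0, 0], [-0.8, 0, 0], [-0.8, 0, 0], [-0.8, 0, 0], [-0.8, 0, 0]], "turn": [0, 0, 0, 0, 0, 0, 0, 0, 0, 0]}}

```text
time_s: 30.15
tool_pos: [0.4647, 0.0835, 0.1202]
orientation: [0.001, 0.695, 0.719, 0.0]
wrist_force: [0.4, 0.3, -2.0]
finger_gap: 0.0549
grip_force: 65.0
```

{"op": "servo_tool", "data": {"gripper": [0.4, 0.4, 0.4, 0.4, 0.4, 0.4, 0.4, 0.4, 0.4, 0.4], "offset": [[-0.8, 0, 0], [-0.8, 0, 0], [-0.7, -0.1, 0], [-0.5, -0.1, 0], [-0.3, 0, 0], [-0.2, 0, 0], [-0.1, 0, 0], [0, 0, 0], [0, 0, 0], [0, 0, 0]], "turn": [0, 0, 0, 0, 0, 0, 0, 0, 0, 0]}}

```text
time_s: 31.15
tool_pos: [0.4624, -0.0161, 0.1194]
orientation: [-0.0, 0.694, 0.72, 0.0]
wrist_force: [0.4, -0.1, -3.0]
finger_gap: 0.0542
grip_force: 65.0
```

```bash
python3 -c "
from h import *
go('tin_tray',.02,92)"
```

```text
yaw 92.06 turn 0.009 shift [0.04666667 0.05666667 3.31333333] tilt [-1.000e-04  6.943e-01  7.197e-01  0.000e+00] gap 0.05422869916444546 F [ 0.4 -0.1 -3. ]
```

{"op": "servo_tool", "data": {"gripper": [0.4, 0.4, 0.4, 0.4, 0.4, 0.4, 0.4, 0.4, 0.4, 0.4], "offset": [[0.05, 0.05, 0.2], [0, 0, 0.4], [0, 0, 0.5], [0, 0, 0.6], [0, 0, 0.6], [0, 0, 0.4], [0, 0, 0.3], [0, 0, 0.2], [0, 0, 0.1], [0, 0, 0]], "turn": [0, 0, 0, 0, 0, 0, 0, 0, 0, 0]}}

```text
time_s: 32.15
tool_pos: [0.4639, -0.0153, 0.0203]
orientation: [0.0, 0.695, 0.719, 0.0]
wrist_force: [-1.1, -0.3, -2.3]
finger_gap: 0.0544
grip_force: 65.1
```

{"op": "servo_tool", "data": {"gripper": [0.4, 0.4, 0.4, 0.4], "offset": [[0, 0, 0.1], [0, 0, 0.1], [0, 0, 0.05], [0, 0, 0]], "turn": [0, 0, 0, 0]}}

```text
time_s: 32.55
tool_pos: [0.4637, -0.0153, 0.0128]
orientation: [-0.0, 0.695, 0.719, -0.0]
wrist_force: [-0.5, -0.3, -1.0]
finger_gap: 0.0542
grip_force: 65.1
```

{"op": "servo_tool", "data": {"gripper": [0.4, 0.4], "offset": [[0, 0, 0.02], [0, 0, 0]], "turn": [0, 0]}}

```text
time_s: 32.75
tool_pos: [0.4639, -0.0153, 0.0123]
orientation: [0.0, 0.695, 0.719, 0.0]
wrist_force: [0.8, -0.9, -1.5]
finger_gap: 0.0545
grip_force: 65.0
```

{"op": "servo_tool", "data": {"gripper": [0.4, 0.4, 0.4], "offset": [[0, 0, 0.03], [0, 0, 0.03], [0, 0, 0]], "turn": [0, 0, 0]}}

```text
time_s: 33.05
tool_pos: [0.4639, -0.0153, 0.0111]
orientation: [0.0, 0.695, 0.719, -0.0]
wrist_force: [-2.6, -1.1, 4.2]
finger_gap: 0.0544
grip_force: 65.8
```

The tin is in contact with its floor. I release and return to the carton.

{"op": "servo_tool", "data": {"gripper": [0.7, 0.8, 0.9, 1, 1, 1, 1, 1, 1, 1], "offset": [[0, 0, 0], [0, 0, 0], [0, 0, 0], [0, 0, 0], [0, 0, -0.3], [0, 0, -0.5], [0, 0, -0.6], [0, 0, -0.6], [0, 0, -0.3], [0, 0, -0.1]], "turn": [0, 0, 0, 0, 0, 0, 0, 0, 0, 0]}}

```text
time_s: 34.05
tool_pos: [0.4646, -0.0154, 0.0838]
orientation: [0.001, 0.695, 0.719, 0.001]
wrist_force: [-0.3, 0.4, -0.5]
finger_gap: 0.0853
grip_force: 0.0
```

{"op": "servo_tool", "data": {"gripper": [1, 1, 1, 1, 1, 1, 1, 1, 1, 1], "offset": [[0.4, 0, 0], [0.8, 0, 0], [0.8, 0, 0], [0.8, 0, 0], [0.8, 0, 0], [0.8, 0, 0], [0.8, 0, 0], [0.8, 0, 0], [0.8, 0, 0], [0.8, 0, 0]], "turn": [0, 0, 0, 0, 0, 0, 0, 0, 0, 0]}}

```text
time_s: 35.05
tool_pos: [0.4545, 0.2142, 0.0815]
orientation: [-0.001, 0.694, 0.72, -0.001]
wrist_force: [0.4, -0.6, 1.6]
finger_gap: 0.0851
grip_force: 0.0
```

{"op": "servo_tool", "data": {"gripper": [1, 1, 1, 1, 1, 1, 1, 1, 1, 1], "offset": [[0.8, 0, 0], [0.8, 0, 0], [0.8, 0, 0], [0.5, 0, 0], [0.2, 0, 0], [0, 0, 0], [0, 0, 0], [0, 0, 0], [0, 0, 0], [0, 0, 0]], "turn": [0, 0, 0, 0, 0, -0.7, -0.8, -0.8, -0.8, -0.58]}}

```text
time_s: 36.05
tool_pos: [0.452, 0.3049, 0.0817]
orientation: [-0.0, 0.543, 0.84, -0.001]
wrist_force: [0.1, -0.9, -0.7]
finger_gap: 0.0853
grip_force: 0.0
```

```bash
python3 -c "
from h import *
go('carton',.005,114.1)
fs=grab('side');P=cloud(fs)
cv2.imwrite('pics/s6.png',cv2.resize(fs['img'][130:430,180:460],None,fx=2,fy=2)[:,:,::-1])
R=np.zeros((480,640),bool);R[310:440,305:400]=1
q=R&(P[...,2]>.026)&(P[...,2]<.036); w=P[q][:,:2].astype(np.float32)*1000; print(len(w),cv2.minAreaRect(w))
"
```

```text
yaw 114.21 turn 0.018 shift [0.39666667 0.30333333 2.55666667] tilt [-3.000e-04  5.431e-01  8.397e-01 -8.000e-04] gap 0.08530958299708796 F [ 0.1 -0.9 -0.7]
3692 ((455.7005310058594, 319.185546875), (67.98229217529297, 169.1623077392578), 24.125635147094727)
```

View pics/s6.png

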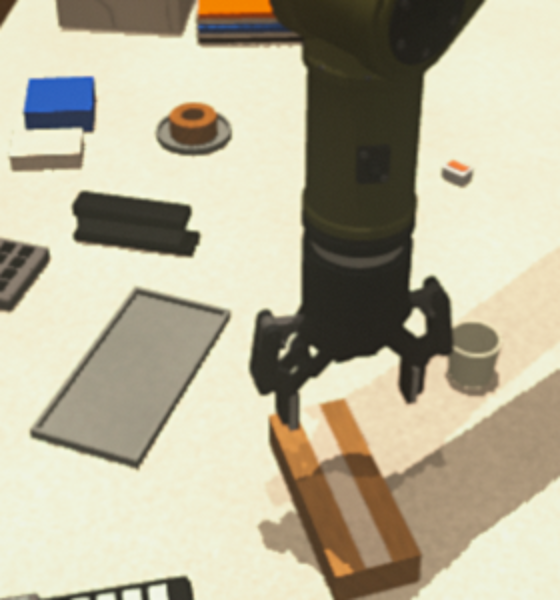

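The carton is bare and unmoved, near (345,500) in the crop. The tape sits properly at (193,125). I descend on the carton.

{"op": "servo_tool", "data": {"gripper": [1, 1, 1, 1, 1, 1, 1, 1, 1, 1], "offset": [[0.2, 0.15, 0], [0.2, 0.15, 0], [0, 0, 0.3], [0, 0, 0.4], [0, 0, 0.4], [0, 0, 0.3], [0, 0, 0.1], [0, 0, 0], [0, 0, 0], [0, 0, 0]], "turn": [0, 0, 0, 0, 0, 0, 0, 0, 0, 0]}}

```text
time_s: 37.1
tool_pos: [0.4564, 0.3204, 0.038]
orientation: [0.0, 0.544, 0.839, 0.0]
wrist_force: [-0.2, 0.2, 0.5]
finger_gap: 0.0855
grip_force: 0.0
```

```bash
python3 -c "
from h import *
go('carton',.005,114.1)"
```

```text
yaw 114.06 turn -0.007 shift [-0.01333333 -0.04        1.1       ] tilt [3.000e-04 5.442e-01 8.389e-01 4.000e-04] gap 0.08545875009104406 F [-0.2  0.2  0.5]
```

{"op": "servo_tool", "data": {"gripper": [1, 1, 1, 1, 1, 1, 1, 1], "offset": [[0, -0.04, 0.15], [0, 0, 0.25], [0, 0, 0.3], [0, 0, 0.2], [0, 0, 0.1], [0, 0, 0.05], [0, 0, 0], [0, 0, 0]], "turn": [0, 0, 0, 0, 0, 0, 0, 0]}}

```text
time_s: 37.9
tool_pos: [0.4551, 0.3198, 0.0062]
orientation: [0.0, 0.544, 0.839, 0.0]
wrist_force: [-0.0, -0.2, 0.2]
finger_gap: 0.0853
grip_force: 0.0
```

{"op": "servo_tool", "data": {"gripper": [0.5, 0.5, 0.5, 0.5, 0.5, 0.5, 0.5, 0.5, 0.5, 0.5], "offset": [[0, 0, 0], [0, 0, 0], [0, 0, 0], [0, 0, 0], [0, 0, 0], [0, 0, 0], [0, 0, -0.1], [0, 0, -0.3], [0, 0, -0.3], [0, 0, 0]], "turn": [0, 0, 0, 0, 0, 0, 0, 0, 0, 0]}}

```text
time_s: 38.9
tool_pos: [0.4556, 0.3202, 0.0283]
orientation: [0.001, 0.544, 0.839, 0.001]
wrist_force: [0.4, 0.5, -3.0]
finger_gap: 0.0649
grip_force: 68.5
```

```bash
python3 -c "
from h import *
go('carton_tray',.09,76.4)
f=grab('side');c=f['img'][250:440,290:420];cv2.imwrite('pics/s7.png',cv2.resize(c,None,fx=3,fy=3)[:,:,::-1])"
```

```text
yaw 114.06 turn 6.277 shift [-2.69666667  7.09       -2.05666667] tilt [5.000e-04 5.442e-01 8.390e-01 9.000e-04] gap 0.06486352642980342 F [ 0.4  0.5 -3. ]
```

View pics/s7.png

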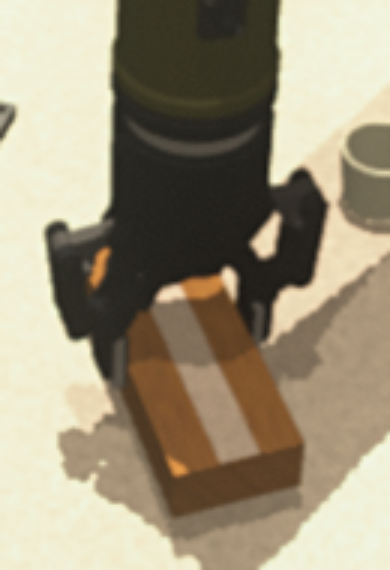

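The carton is lifted level. I raise it, turn it and carry it to the longer tray.

{"op": "servo_tool", "data": {"gripper": [0.5, 0.5, 0.5, 0.5, 0.5, 0.5, 0.5, 0.5, 0.5, 0.5], "offset": [[0, 0, -0.3], [0, 0, -0.5], [0, 0, -0.5], [0, 0, -0.5], [0, 0, -0.2], [0, 0, 0], [0, 0, 0], [0, 0, 0], [0, 0, 0], [0, 0, 0]], "turn": [0, 0, 0.4, 0.8, 0.9, 0.9, 0.9, 0.9, 0.8, 0.5]}}

```text
time_s: 39.95
tool_pos: [0.4552, 0.3201, 0.0885]
orientation: [0.0, 0.781, 0.624, 0.001]
wrist_force: [1.3, 0.2, -3.8]
finger_gap: 0.0644
grip_force: 68.3
```

{"op": "servo_tool", "data": {"gripper": [0.5, 0.5, 0.5, 0.5, 0.5, 0.5, 0.5, 0.5, 0.5, 0.5], "offset": [[-0.1, 0.3, 0], [-0.2, 0.6, 0], [-0.3, 0.8, 0], [-0.3, 0.8, 0], [-0.3, 0.8, 0], [-0.3, 0.8, 0], [-0.3, 0.8, 0], [-0.3, 0.7, 0], [-0.2, 0.6, 0], [-0.2, 0.4, 0]], "turn": [0.18, 0, 0, 0, 0, 0, 0, 0, 0, 0]}}

```text
time_s: 40.95
tool_pos: [0.6325, 0.1969, 0.0868]
orientation: [0.001, 0.787, 0.617, 0.0]
wrist_force: [-0.4, 0.5, -3.2]
finger_gap: 0.065
grip_force: 68.3
```

{"op": "servo_tool", "data": {"gripper": [0.5, 0.5, 0.5, 0.5], "offset": [[-0.1, 0.3, 0], [0, 0.15, 0], [0, 0, 0], [0, 0, 0]], "turn": [0, 0, 0, 0]}}

```text
time_s: 41.35
tool_pos: [0.6414, 0.1953, 0.087]
orientation: [-0.0, 0.785, 0.619, -0.0]
wrist_force: [-0.4, 0.3, -3.1]
finger_gap: 0.0647
grip_force: 68.3
```

```bash
python3 -c "
from h import *
go('carton_tray',.02,76.4)"
```

```text
yaw 76.47 turn 0.012 shift [-0.10666667  0.09        2.23333333] tilt [-4.000e-04  7.855e-01  6.189e-01 -1.000e-04] gap 0.06471390998178313 F [-0.4  0.3 -3.1]
```

{"op": "servo_tool", "data": {"gripper": [0.5, 0.5, 0.5, 0.5, 0.5, 0.5, 0.5, 0.5, 0.5, 0.5], "offset": [[-0.1, 0.09, 0.2], [0, 0, 0.3], [0, 0, 0.4], [0, 0, 0.4], [0, 0, 0.4], [0, 0, 0.3], [0, 0, 0.2], [0, 0, 0.1], [0, 0, 0.1], [0, 0, 0]], "turn": [0, 0, 0, 0, 0, 0, 0, 0, 0, 0]}}

```text
time_s: 42.35
tool_pos: [0.6442, 0.1906, 0.0149]
orientation: [0.0, 0.786, 0.618, -0.0]
wrist_force: [0.8, -0.5, -3.9]
finger_gap: 0.0645
grip_force: 68.3
```

{"op": "servo_tool", "data": {"gripper": [0.5, 0.5], "offset": [[0, 0, 0.05], [0, 0, 0]], "turn": [0, 0]}}

```text
time_s: 42.55
tool_pos: [0.6443, 0.1907, 0.0137]
orientation: [0.0, 0.786, 0.618, 0.0]
wrist_force: [-0.7, -0.9, -4.0]
finger_gap: 0.0646
grip_force: 68.3
```

{"op": "servo_tool", "data": {"gripper": [0.5, 0.5, 0.5, 0.5], "offset": [[0, 0, 0.05], [0, 0, 0.03], [0, 0, 0], [0, 0, 0]], "turn": [0, 0, 0, 0]}}

```text
time_s: 42.95
tool_pos: [0.6441, 0.1906, 0.011]
orientation: [0.0, 0.786, 0.618, -0.0]
wrist_force: [-0.2, -0.2, -2.8]
finger_gap: 0.0646
grip_force: 68.3
```

{"op": "servo_tool", "data": {"gripper": [0.5, 0.5], "offset": [[0, 0, 0.02], [0, 0, 0]], "turn": [0, 0]}}

```text
time_s: 43.15
tool_pos: [0.6442, 0.1907, 0.0108]
orientation: [0.0, 0.786, 0.618, 0.0]
wrist_force: [-0.6, -0.2, -1.9]
finger_gap: 0.0645
grip_force: 68.4
```

{"op": "servo_tool", "data": {"gripper": [0.5, 0.5], "offset": [[0, 0, 0.03], [0, 0, 0]], "turn": [0, 0]}}

```text
time_s: 43.35
tool_pos: [0.6442, 0.1907, 0.0107]
orientation: [0.0, 0.786, 0.618, -0.0]
wrist_force: [-4.2, -1.3, 5.2]
finger_gap: 0.0648
grip_force: 69.2
```

{"op": "servo_tool", "data": {"gripper": [0.8, 0.85, 0.9, 1, 1, 1, 1, 1, 1, 1], "offset": [[0, 0, 0], [0, 0, 0], [0, 0, 0], [0, 0, 0], [0, 0, -0.2], [0, 0, -0.5], [0, 0, -0.8], [0, 0, -0.8], [0, 0, -0.8], [0, 0, -0.8]], "turn": [0, 0, 0, 0, 0, 0, 0, 0, 0, 0]}}

```text
time_s: 44.35
tool_pos: [0.6444, 0.191, 0.1292]
orientation: [0.0, 0.786, 0.618, 0.001]
wrist_force: [-0.3, 0.0, 0.1]
finger_gap: 0.0856
grip_force: 0.0
```

{"op": "servo_tool", "data": {"gripper": [1, 1, 1, 1, 1, 1, 1, 1, 1, 1], "offset": [[0, 0, -0.5], [0.3, -0.6, -0.2], [0.5, -0.8, 0], [0.5, -0.8, 0], [0.5, -0.8, 0], [0.5, -0.8, 0], [0.5, -0.6, 0], [0.3, -0.3, 0], [0, 0, 0], [0, 0, 0]], "turn": [0, 0, 0, 0, 0, 0, 0, 0, 0, 0]}}

```text
time_s: 45.35
tool_pos: [0.5292, 0.3135, 0.1472]
orientation: [0.0, 0.786, 0.618, -0.0]
wrist_force: [0.7, -1.5, -0.5]
finger_gap: 0.0854
grip_force: 0.0
```

```bash
python3 - <<'E'
from h import *
f=grab('top','top9.png'); cv2.imwrite('pics/top9.png',np.clip(f['img']*1.6,0,255).astype(np.uint8)[:,:,::-1])
fs=grab('side','side9.png')
for g in (f,fs):
    P=cloud(g).reshape(-1,3)
    for n,h,r in(('jar',.052,.03),('tape',.029,.039),('tin',.030,.07),('carton',.036,.09)):
        c=np.array(T[n+'_tray']); q=(abs(P[:,2]-h)<.006)&(np.hypot(*(P[:,:2]-c).T)<r+.015)
        w=P[q]*1000; print(n,len(w),c*1000,len(w) and (np.round(np.median(w[:,2]),1),cv2.minAreaRect(w[:,:2].astype(np.float32))))
E
```

```text
jar 309 [ 467.  -281.8] (np.float64(52.7), ((467.50933837890625, -282.37628173828125), (33.727508544921875, 34.46525573730469), 88.9453125))
tape 467 [ 660.5 -193.7] (np.float64(29.6), ((660.9174194335938, -193.62710571289062), (53.68413162231445, 52.0518684387207), 51.23031997680664))
tin 1970 [464.  -14.6] (np.float64(31.1), ((464.704345703125, -15.025978088378906), (56.83172607421875, 120.03633880615234), 1.266127347946167))
carton 2909 [643.3 191.6] (np.float64(37.2), ((644.1397094726562, 191.24734497070312), (166.6275177001953, 68.12699127197266), 76.99229431152344))
jar 121 [ 467.  -281.8] (np.float64(50.8), ((468.18853759765625, -283.51055908203125), (32.12591552734375, 41.18928146362305), 4.177494049072266))
tape 41 [ 660.5 -193.7] (np.float64(28.4), ((682.9371337890625, -191.62600708007812), (9.256795883178711, 40.33195114135742), 10.592106819152832))
tin 980 [464.  -14.6] (np.float64(29.4), ((464.1983947753906, -15.720619201660156), (55.90193176269531, 128.32777404785156), 1.485859990119934))
carton 2338 [643.3 191.6] (np.float64(35.6), ((643.56396484375, 190.25540161132812), (168.82745361328125, 68.02520751953125), 76.84566497802734))
```

View pics/top9.png

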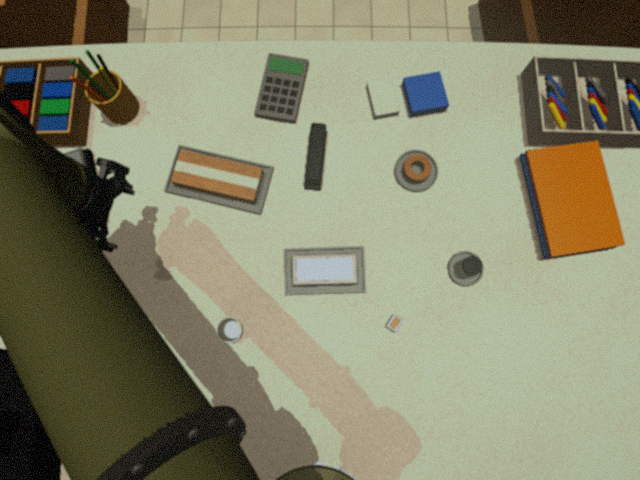

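View pics/side9.png

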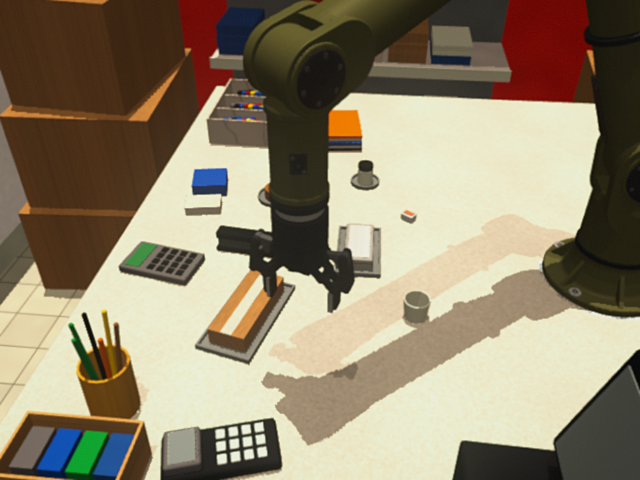

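All four pieces lie flat and centred in their own trays: carton (220,178), tin (325,270), tape (416,168), jar (466,268). The stapler (315,157) and pot (232,329) haven't moved, and the gripper is clear.

```bash
python3 -c "
from h import *
print(job.close_job())"
```

```text
the job is handed in; nothing more can be done
None
```

The job is handed in at about 45 s of the 115 s limit: jar, tape, tin and carton each lie flat and upright in their own tray, and the stapler and clip pot are where they were.

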